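# Press a flanged bush home with a ratchet bar clamp and free the part

## Task

Pump the trigger of the bar clamp that serves as a bush press until its jaw has pressed the bronze bush firmly home, its flange hard against the alloy block; stop squeezing as soon as the trigger goes solid (some 15 to 20 N at its end), so that the thin flange is not crushed. Then press the orange release button right down so that the jaw springs back and the block is free in its nest. Work the clamp by its trigger and release only, and leave the oil can and the spray can where they stand.

Things in the scene. Friction and masses are not known exactly. Their poses are not given: they have to be found in the camera images.
- press: grey ratchet bar clamp lying on its side on a fixed wooden board (310 mm along y, top 18 mm up). Origin at bench level under the bar; x points from grip to jaws, y along the bar from clamp body to moving jaw, z up. Body x -30..30, y -72..0, top 62 mm up. Black grip to x -104, y -34..-58. Before the red trigger (+y) the board is bare: x -68..-15, y 20..140 mm, room for fingers
- trigger (a joint): swing of the trigger, rad: 0 at rest (sprung back), 0.50 fully squeezed, against its own stop, which loads only the clamp body. Pivot at press x 20, y -12 mm; squeezing moves its end toward the grip (press -y). A full squeeze drives the bar up to 13.5 mm and gains two 4 mm teeth; it must then go right back for the next
- trigger_tip (a point): point to push, on the red trigger's front (+y) face 75 mm from the pivot; at rest at press x -51, y +11 mm; it moves 37 mm per squeeze. Trigger z 32..54 mm up, 10 mm thick, 30 mm longer than here, 65 mm across with the grip. Push here: 4-6 N with the jaw free, 8-10 N pressing the bush; with it home rising 4 N per mm. 15 N gives 28 N at the jaw, 20 N 42 N; home needs over 18 N at the jaw
- release (a joint): stroke of the release button, m: 0 up, 0.0075 right down (6 to 9 N, then a firm stop); springs up. It carries the holding pawl, so it twitches up to 2.4 mm as teeth click past. The jaw springs back only when it is nearly right down (over 6 mm)
- release_top (a point): centre of the top of the orange round release button, 19 mm across, on the clamp body at press x 0, y -48 mm, 72 mm above the bench when up; pressed straight down
- bar (a joint): travel of the toothed bar with the moving jaw, m: 0 fully open, grows to 0.046 as the jaw closes (toward press -y); a spring inside (4 to 7 N) opens it fully when the release is pressed
- jaw_head: grey moving jaw with a black rubber face at the end of the bar, 100 mm wide, 26 mm deep, top 64 mm above the bench; origin and axes coincide with the press's when the bar stands at 0. It gives about 1 mm per 40 N; more than 50 N between it and the work crushes the flange. Not to be touched by the robot
- jaw_face (a point): centre of the jaw's black face, on the press axis, 45 mm above the bench; at bar 0 it lies at x = +60, y = +75 mm of the press
- block: loose alloy pivot block 48 x 30 x 50 mm (x, y, z), 0.24 kg, standing on the board between two low guide strips; origin under its centre, axes as the press's. The jaw first slides it back against the round steel anvil, whose screw is set differently each run (anvil face at press y 3 to 11 mm), then presses the bush in
- block_center (a point): centre of the block
- bush (a joint): how far the bush has gone in, m: 0 stands 12 mm proud, 0.012 is home with its flange against the block; starts at 0 to 0.006 and stays by its press fit where it is pushed (8 N)
- bush_face (a point): centre of the outer face of the bronze flange (30 mm across, 4 mm thick), 27 mm above the block's underside
- oil_can: red plastic oil can with a bent brass spout, 68 mm across, 177 mm tall, standing on the bench behind the press; origin under its centre
- spray_can: teal spray can with a black cap, 52 mm across, 181 mm tall, standing beyond the left end of the press; origin under its centre
Things that resemble listed ones, but are neither listed nor needed, are in the scene too. Leave any green look-alike of the block alone.

How it is judged (in metres and radians):
On the way, in this order (a step that is already met when the one before it is completed fails the run):
1. the bush is home (within 1.5 mm) and the jaw presses on it with more than 18 N (value of joint bush above 0.0105 m and contact force between jaw_head and block above 18 N), for 0.05 s.
2. the release is pressed right down and the jaw has sprung back open (value of joint release above 0.006 m and value of joint bar below 0.004 m), for 0.05 s.
At the end, for the whole second after the job is handed in: the bush is home in the block (within 1.5 mm), the jaw is open again (bar within 4 mm of fully open) and off the work, trigger and release have sprung back, and the block stands upright and at rest in its nest between the guide strips (value of joint bush above 0.0105 m and value of joint bar below 0.004 m and value of joint release below 0.003 m and value of joint trigger below 0.05 rad and contact force between jaw_head and block below 0.5 N and linear speed of block below 0.02 m/s and angle between block's own z axis and vertical below 0.1 rad and x of block_center in the frame of press between 0.055 and 0.065 m and y of block_center in the frame of press between 0.01 and 0.035 m); the robot touches nothing.
It fails at once if more than 50 N between the jaw and the work: the flange is crushed (contact force between jaw_head and block above 50 N).
It fails at once if the robot pushes on the moving jaw or on the work instead of using the trigger (contact force between any of the fingers, the arm and jaw_head above 2 N or contact force between any of the fingers, the arm and block above 2 N).
It fails at once if the oil can or the spray can is moved by more than 20 mm (distance of any of oil_can, spray_can from where it was at the start of the episode above 0.02 m).
It also fails if it takes over 58 s, if anything falls off the work surface, if the arm or the gripper's body presses on something with over 40 N, if the wrist force passes 120 N, or if a joint passes its speed limit or range.

## Robot

A 6-joint arm with a two-finger parallel gripper is mounted at the origin on a cart in front of the work surface, level with it; the furniture and walls round the work are solid. World frame = base frame: x ahead of the robot, y to its left, z up, the work surface at z = 0. Lengths are in m, angles in degrees, forces in N, time in s.
With the tool pointing down it reaches from about 0.15 to 0.775 m from the base axis. Payload 6.1 kg.
Tool frame: the origin (TCP) lies midway between the tips of the shut fingers; the grasp point (between the pads) lies 19 mm behind it; x points along the fingers, y is the direction in which the jaws open and shut, and the axes are right-handed (so a half turn about x gives the same grasp; the last joint's range is limited). The gripper opens to 85 mm and grips with 20 to 120 N. Pads are 22 mm wide; open, the fingers measure 114 mm over their backs; the gripper's body (76 mm by 85 mm) begins 54 mm behind the grasp point. The pads swing forward as they close: fully open they stand 13 mm farther back than shut.
Start: joints at [-67.265, 7.208, -2.269, 80.523, 0, 90], TCP at [0.203, -0.484, 0.197] pointing down, gripper open.
Joint ranges: [-155.77, 155.77], [-54.66, 111.73], [-72.52, 77.12], [-102.08, 115.82], [-83.92, 84.16], [-180, 180]. Speed limits (degrees/s): [136.94, 136.94, 172.46, 180, 180, 180].

## Interface

Orientations are given as [roll, pitch, yaw] about the fixed x, y, z axes, in that order (R = Rz(yaw) Ry(pitch) Rx(roll)).
In Python, from cell import observe, cams, job gives the robot as it stands.
- The arm moves only by the tool drive_tool, never from a script. Its argument "increments" is a list of rows, each a list of 3 entries, a list of its own where there are three numbers: the shift along the tool's x, y, z in m, then the turn, a rotation vector about the tool's x, y, z in rad, then the finger opening in m, from 0 to 0.0854. A call has exactly 8 rows; each row is the pose to reach, as a shift and turn from the pose commanded when the call began, along the tool's axes at that moment; what a row does not reach only later rows make up. A row lasts 1/8 s, in which the tool goes at most 62.5 mm and 10.7 degrees, less where a joint would pass 70% of its speed; a pose out of reach is approached as far as the arm can. A call with a gripper value outside its range is refused whole. The fingers move at their own pace and stop on an object; "squeeze" is the grip in N (left out, the last holds). Time passes only in rows, so rows that repeat a pose let the fingers close, or fill a call up. It gives the time, the measured TCP pose, the force and the opening at its end, in the units of the state.
- observe(): the state, without advancing time (a new reading comes with each control period).
- cams.snapshot(name): name is "scene" or "top" or "wrist"; returns a dict with "frame" (420x560x3 uint8, red, green, blue), "mtx" (3x3 intrinsics, pixels), "k1" (the pictures are not rectified: a ray, as slopes to the right and down, at radius r is drawn at 1 + k1 r^2 times it, then the intrinsics apply), "R" (3x3) and "t" (3): a world point X has camera coordinates R X + t; the wrist camera has in their place "hand_eye" (4x4, takes a point from camera to tool coordinates, whose origin is the TCP and whose axes are the tool frame's). Camera axes: x right, y down, z forward; pixel columns grow to the right and rows downward; lengths in m; the calibration is good to about 2 mm. A picture is of the moment at which its call begins: read the wrist's pose just before it. There is no depth.
- job.finish_job(): hands the job in, once; it reports no verdict.
The state is a dict: "t": time; "joints": joint angles; "qd": joint speeds; "joint_efforts": joint torques, N m; "eef_pos": TCP position; "eef_rot": TCP orientation; "ft_force": force on the tool from outside, world axes, zero at the start; "ft_torque": the same for the moment, N m; "opening": finger opening in m.
Only numpy, scipy, OpenCV 4.12 (cv2) and the standard library are available. Lean on these libraries where they do the work, as an engineer would, in place of code of your own. Each camera call takes 0.05 s, during which the arm holds its last target. There are 200 camera calls.

## Working session

There is one attempt and no reset: what is moved stays moved. The work goes in short steps, Python scripts to look and compute and a tool call to move; the robot and the scene stay as the last step left them, time stands still between calls to the robot, and variables do not carry over. Pictures are saved under pics/ and viewed, about 8 in all and at most 12, crops included, and the job is handed in when it is done.

Besides the shell and the picture viewer there is one more tool, called as name([rows], argument=value, ...), one row to a line, values as JSON. drive_tool: Moves the arm, as the interface text tells. Its arguments: {"type":"object","properties":{"increments":{"type":"array"},"squeeze":{"type":"number"}},"required":["increments"]}

```bash
ls; mkdir -p pics; python3 - <<'E'
from cell import observe,cams
import cv2,numpy as np
print(observe())
for n in("scene","top"):
    s=cams.snapshot(n); cv2.imwrite(f"pics/{n}0.png",s["frame"][:,:,::-1])
    np.savez(f"pics/{n}0.npz",**{k:np.array(v) for k,v in s.items()})
    print(n,s["mtx"],s["k1"],s["R"],s["t"])
a=cv2.imread("pics/scene0.png");b=cv2.imread("pics/top0.png")
E
```

```text
pics
{'t': 0.0, 'joints': array([-6.72657378e+01,  7.24140560e+00, -2.32681839e+00,  8.05240867e+01,
       -1.63394481e-04,  8.99994640e+01]), 'qd': array([ 0.01942094, -0.03666908,  0.06735861,  0.04450742,  0.01641156,
       -0.02702682]), 'joint_efforts': array([-3.48040712e-04, -4.35914397e+01,  3.52925527e+01,  1.72404904e-02,
        1.60884383e-04, -4.60375045e-07]), 'eef_pos': array([ 0.20270853, -0.48377997,  0.19662398]), 'eef_rot': array([-89.89911976,  89.90768919, 112.8356785 ]), 'ft_force': array([-0.00712132,  0.85877147,  0.09227698]), 'ft_torque': array([-0.03755694,  0.02658344, -0.03801731]), 'opening': 0.08550869797627675}
scene [[424.98425455   0.         275.13559392]
 [  0.         424.98425455 207.58254842]
 [  0.           0.           1.        ]] 0.007615108461848698 [[-0.494401   -0.86921278  0.00606548]
 [-0.725535    0.40881521 -0.5535965 ]
 [ 0.4787135  -0.27809938 -0.83276295]] [0.38688587 0.47584131 0.81052541]
top [[401.49910431   0.         276.06994373]
 [  0.         401.49910431 206.81774322]
 [  0.           0.           1.        ]] -0.077239281164052 [[-0.01340186 -0.99971105 -0.01995516]
 [-0.98642847  0.01648465 -0.16336197]
 [ 0.16364372  0.01749498 -0.98636436]] [0.11801949 0.64111738 0.81990678]
```

View pics/top0.png

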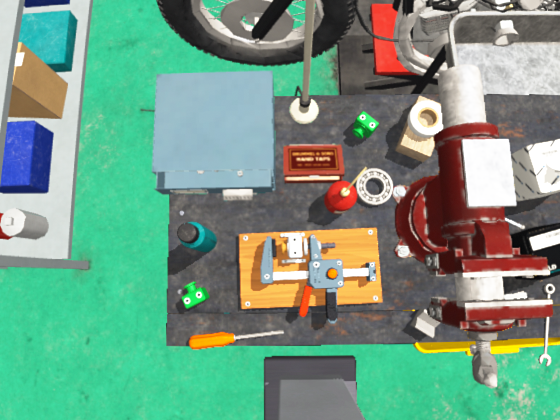

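View pics/scene0.png

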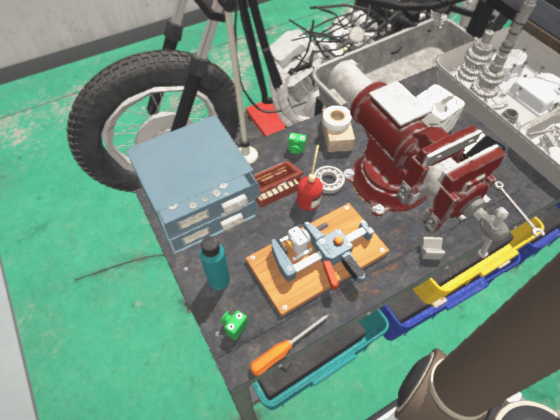

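The top view shows the press with the orange button at (332,272), the red trigger at (306,298), the black grip at (332,305), the jaw at (267,260) and the block and bush at (294,247). Possible look-alikes are:
- **For the button:** the orange screwdriver handle (212,339).
- **For the trigger:** the red oil can (341,195) and the red tap box (313,160).
- **For the block:** green copies at (366,124) and (193,295).

The press parts sit on the wooden board, so I choose those.

```bash
cat > h.py <<'E'
import cv2,numpy as np
def load(n): return dict(np.load(f"pics/{n}.npz"))
def ray(s,uv):
    p=cv2.undistortPoints(np.array([[uv]],float),s["mtx"],np.array([float(s["k1"]),0,0,0]))[0,0]
    d=s["R"].T@np.array([p[0],p[1],1]); c=-s["R"].T@s["t"]; return c,d
def onplane(s,uv,z):
    c,d=ray(s,uv); return c+d*(z-c[2])/d[2]
def proj(s,X):
    p=s["R"]@np.asarray(X,float)+s["t"]
    return cv2.projectPoints(p.reshape(1,1,3),np.zeros(3),np.zeros(3),s["mtx"],np.array([float(s["k1"]),0,0,0]))[0][0,0]
def tri(l):
    A=np.zeros((3,3));b=np.zeros(3)
    for c,d in l:
        d=d/np.linalg.norm(d);P=np.eye(3)-np.outer(d,d);A+=P;b+=P@c
    return np.linalg.solve(A,b)
E
python3 - <<'E'
from h import *
reg={"top0":(235,225,390,325),"scene0":(240,200,395,315)}
R={}
for n,(x0,y0,x1,y1) in reg.items():
    s=load(n);f=s["frame"];hsv=cv2.cvtColor(f,cv2.COLOR_RGB2HSV)
    m=np.zeros(f.shape[:2],np.uint8);m[y0:y1,x0:x1]=255
    wood=cv2.inRange(hsv,(8,80,110),(22,200,255))&m
    wood=cv2.morphologyEx(wood,cv2.MORPH_OPEN,np.ones((3,3)))
    pts=cv2.findNonZero(wood);rect=cv2.minAreaRect(pts);h=cv2.approxPolyDP(cv2.convexHull(pts),6,True)[:,0]
    print(n,"board",h.tolist(),[onplane(s,p,.018).round(4).tolist() for p in h.astype(float)])
    for nm,lo,hi,z in(("orange",(6,225,150),(18,255,255),.072),("red",(0,200,120),(5,255,255),.054)):
        k=cv2.inRange(hsv,lo,hi)&m
        nn,l,st,ce=cv2.connectedComponentsWithStats(k)
        for i in range(1,nn):
            if st[i,4]>15: print(n,nm,st[i],ce[i].round(1),onplane(s,ce[i],z).round(4))
    c=cv2.resize(f[y0:y1,x0:x1],None,fx=5,fy=5,interpolation=cv2.INTER_CUBIC)
    cv2.imwrite(f"pics/{n}c.png",c[:,:,::-1])
E
```

```text
top0 board [[380, 319], [241, 308], [239, 234], [376, 227]] [[0.3972, -0.1142, 0.018], [0.4253, 0.1889, 0.018], [0.5882, 0.1932, 0.018], [0.599, -0.1151, 0.018]]
top0 orange [328 269   8   9  25] [330.2 273.4] [ 0.4978 -0.0024  0.072 ]
top0 orange [300 286  11  30 178] [304.9 300.5] [0.4435 0.0513 0.072 ]
scene0 board [[388, 248], [285, 314], [246, 261], [347, 203]] [[0.4378, -0.121, 0.018], [0.4185, 0.1819, 0.018], [0.5771, 0.1972, 0.018], [0.5965, -0.1103, 0.018]]
```

View pics/top0c.png

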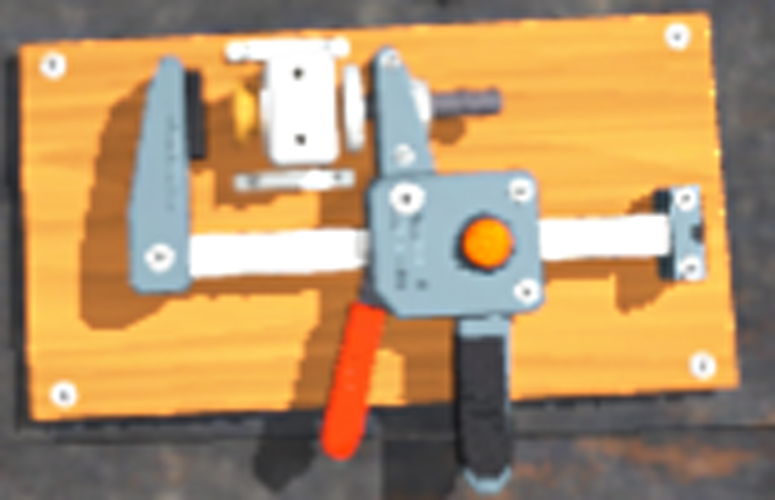

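The crop shows the button at crop (487,243), i.e. full image (332.4,273.6). The red trigger runs from (370,310) to (340,450) in the crop, the bush faces the jaw, and the anvil disc is at (353,108). Nothing in the crop competes with these. Next I refine the press pose and work out the tool axes and a clear path.

```bash
python3 - <<'E'
from h import *
from cell import observe
from scipy.spatial.transform import Rotation as Ro
t=load("top0");s=load("scene0")
c=lambda u,v:(u/5+235-.4,v/5+225-.4)
for n,p,z in(("button",(487,243),.072),("bodyTL",(370,180),.062),("bodyTR",(541,171),.062),("bodyBR",(545,312),.062),("bodyBL",(372,302),.062),("jawscrew",(159,257),.064),("jawface",(204,115),.058),("bl",(20,45),.018),("br",(710,13),.018),("fl",(30,420),.018),("fr",(738,385),.018),("anvil face",(344,108),.06),("blockL",(265,105),.068),("blockR",(338,100),.068),("bushface",(233,112),.06),("trigend",(338,457),.054)):
    print(n,onplane(t,c(*p),z).round(4))
# vise: front handle end, top
for nm,a,b in(("visefront",(485,381),(487,248)),("visetop",(485,172),(403,95)),("oilspout",(365,172),(316,150))):
    print(nm,tri([ray(t,a),ray(s,b)]).round(3),onplane(t,a,.2).round(3))
hsv=cv2.cvtColor(s["frame"],cv2.COLOR_RGB2HSV)
k=cv2.inRange(hsv,(5,170,120),(20,255,255));m=np.zeros_like(k);m[230:252,328:350]=255;k&=m
ys,xs=np.nonzero(k);print("scene btn",xs.mean(),ys.mean(),len(xs))
P=tri([ray(t,c(487,243)),ray(s,(xs.mean(),ys.mean()))]);print("button tri",P.round(4))
print(Ro.from_euler("xyz",observe()["eef_rot"],degrees=True).as_matrix().round(3))
E
```

```text
button [ 0.4982 -0.0062  0.072 ]
bodyTL [0.5253 0.0411 0.062 ]
bodyTR [ 0.5279 -0.0312  0.062 ]
bodyBR [ 0.4692 -0.0307  0.062 ]
bodyBL [0.4745 0.0415 0.062 ]
jawscrew [0.4944 0.1304 0.064 ]
jawface [0.554  0.1109 0.058 ]
bl [0.5891 0.1941 0.018 ]
br [ 0.5986 -0.1164  0.018 ]
fl [0.424  0.1898 0.018 ]
fr [ 0.4344 -0.1208  0.018 ]
anvil face [0.556  0.0513 0.06  ]
blockL [0.5572 0.0849 0.068 ]
blockR [0.5589 0.0541 0.068 ]
bushface [0.555  0.0985 0.06  ]
trigend [0.4104 0.0568 0.054 ]
visefront [ 0.294 -0.275  0.117] [ 0.307 -0.252  0.2  ]
visetop [ 0.654 -0.249  0.277] [ 0.678 -0.283  0.2  ]
oilspout [ 0.694 -0.066  0.154] [ 0.681 -0.058  0.2  ]
scene btn 337.45 241.8 20
button tri [ 0.4984 -0.0081  0.0541]
[[-0.001  0.386 -0.922]
 [ 0.001 -0.922 -0.386]
 [-1.    -0.001 -0.   ]]
```

Press yaw is about 1.8° and its origin is about (0.497, 0.0415). The body edges and the trigger end agree with this. I'll move high over the vise and turn the tool so its y axis lies along press x.

drive_tool([
  [[-0.06, 0, 0], [0, 0, 0], 0],
  [[-0.12, 0, 0], [0, 0, 0], 0],
  [[-0.12, -0.04, -0.04], [-0.12, 0, 0], 0],
  [[-0.12, -0.08, -0.08], [-0.24, 0, 0], 0],
  [[-0.12, -0.12, -0.12], [-0.36, 0, 0], 0],
  [[-0.12, -0.16, -0.16], [-0.48, 0, 0], 0],
  [[-0.12, -0.2, -0.2], [-0.6, 0, 0], 0],
  [[-0.12, -0.24, -0.24], [-0.72, 0, 0], 0],
], squeeze=60)

```text
t: 1.1
eef_pos: [0.3316, -0.1684, 0.3172]
eef_rot: [-151.2, 90.0, 93.0]
ft_force: [0.9, -0.1, 0.5]
opening: 0.0001
```

drive_tool([
  [[0, 0, -0.05], [-0.1, 0, 0], 0],
  [[0, 0, -0.1], [-0.2, 0, 0], 0],
  [[0, -0.003, -0.15], [-0.3, 0, 0], 0],
  [[0.02, -0.004, -0.2], [-0.4, 0, 0], 0],
  [[0.05, -0.005, -0.24], [-0.486, 0, 0], 0],
  [[0.09, -0.005, -0.268], [-0.486, 0, 0], 0],
  [[0.117, -0.005, -0.268], [-0.486, 0, 0], 0],
  [[0.117, -0.005, -0.268], [-0.486, 0, 0], 0],
])

```text
t: 2.1
eef_pos: [0.4429, 0.073, 0.1982]
eef_rot: [-81.9, 89.7, -170.1]
ft_force: [-0.0, 0.1, 0.8]
opening: 0.0001
```

```bash
python3 - <<'E'
from cell import observe,cams
import cv2,numpy as np
from scipy.spatial.transform import Rotation as Ro
o=observe();s=cams.snapshot("wrist")
R=Ro.from_euler("xyz",o["eef_rot"],degrees=True).as_matrix()
T=np.eye(4);T[:3,:3]=R;T[:3,3]=o["eef_pos"]
C=np.linalg.inv(T@s["hand_eye"])
np.savez("pics/w1.npz",frame=s["frame"],mtx=s["mtx"],k1=s["k1"],R=C[:3,:3],t=C[:3,3])
cv2.imwrite("pics/w1.png",s["frame"][:,:,::-1])
print(o["eef_pos"],o["joints"],R.round(4),o["ft_force"])
E
```

```text
[0.44293726 0.07303025 0.19823299] [ 9.36460871e+00 -7.67951420e-01 -1.06591389e+01  8.03905653e+01
 -2.82547114e-03  9.74838256e+01] [[-4.800e-03  9.994e-01  3.280e-02]
 [-8.000e-04  3.280e-02 -9.995e-01]
 [-1.000e+00 -4.900e-03  7.000e-04]] [-0.03549363  0.14079258  0.8341995 ]
```

View pics/w1.png

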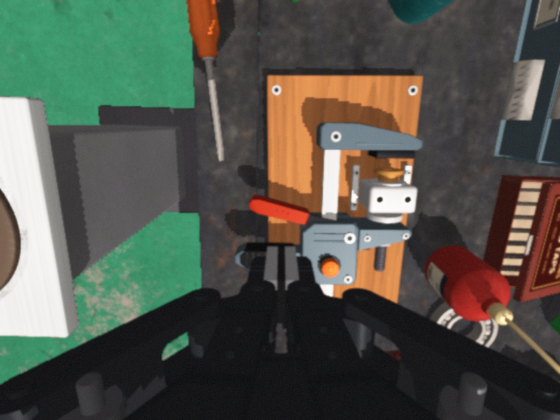

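The wrist view from close by shows the button at (330,268), the trigger from (250,202) to (308,218), the jaw screw at (336,136), the block at (390,198) with the bush at (390,175), and the fingertips near (281,250).

```bash
python3 - <<'E'
from h import *
w=load("w1");t=load("top0");s=load("scene0")
c=lambda u,v:(u/5+235-.4,v/5+225-.4)
O=np.array([.4967,.0415]);a=np.radians(1.83);X=np.array([np.cos(a),np.sin(a)]);Y=np.array([-X[1],X[0]])
def pr(P): d=P[:2]-O; return (np.array([d@X,d@Y])*1000).round(1)
hsv=cv2.cvtColor(w["frame"],cv2.COLOR_RGB2HSV)
k=cv2.inRange(hsv,(5,180,120),(20,255,255));m=np.zeros_like(k);m[255:282,318:342]=255;k&=m
(u,v),r=cv2.minEnclosingCircle(cv2.findNonZero(k));print("btn px",u,v,r)
print("btn",pr(onplane(w,(u,v),.072)),"tri",tri([ray(w,(u,v)),ray(t,c(487,243))]).round(4),tri([ray(w,(u,v)),ray(s,(337.5,241.8))]).round(4))
for n,p,z in(("board FL",(267,76),.018),("board BL",(421,76),.018),("jawscrew",(336,136),.064),("bodyTL",(303,226),.062),("body TR y0",(355,224),.062),("trig end",(250,201),.054),("trig upper edge",(275,202),.054),("block top +y edge",(390,184),.068),("block top -y edge",(392,213),.068),("anvilstripL",(356,190),.03),("bush flange",(390,171),.06),("jaw rubber face",(393,157),.06)):
    P=onplane(w,p,z);print(n,P.round(4),pr(P))
red=cv2.inRange(hsv,(0,200,120),(6,255,255))|cv2.inRange(hsv,(174,200,120),(180,255,255));m[:]=0;m[190:230,240:315]=255
pts=cv2.findNonZero(red&m);b=cv2.boxPoints(cv2.minAreaRect(pts));print("trig box",b.round(1).tolist(),[pr(onplane(w,q,.054)).tolist() for q in b.astype(float)])
print("tip pred px",proj(w,np.r_[O+X*-.051+Y*.011,.054]))
E
```

```text
btn px 329.5 267.5 8.514793395996094
btn [ -1.2 -45.6] tri [ 0.4981 -0.0069  0.066 ] [ 0.4997 -0.0106  0.0533]
board FL [0.4242 0.1884 0.018 ] [-67.7 149.2]
board BL [0.5865 0.1937 0.018 ] [ 94.6 149.2]
jawscrew [0.4943 0.1307 0.064 ] [ 0.5 89.3]
bodyTL [0.4674 0.0376 0.062 ] [-29.4  -2.9]
body TR y0 [0.5217 0.0418 0.062 ] [25.  -0.5]
trig end [0.4108 0.0607 0.054 ] [-85.2  22. ]
trig upper edge [0.4372 0.0606 0.054 ] [-58.9  21. ]
block top +y edge [0.5508 0.0864 0.068 ] [55.5 43.2]
block top -y edge [0.5566 0.0567 0.068 ] [60.3 13.3]
anvilstripL [0.5271 0.0716 0.03  ] [31.4 29.1]
bush flange [0.552  0.0982 0.06  ] [57.  54.9]
jaw rubber face [0.5532 0.1122 0.06  ] [58.7 68.9]
trig box [[247.89999389648438, 210.1999969482422], [251.3000030517578, 196.8000030517578], [308.5, 211.10000610351562], [305.1000061035156, 224.5]] [[-87.7, 11.9], [-83.8, 26.5], [-23.3, 11.1], [-26.6, -3.9]]
tip pred px [282.44752602 211.11961002]
```

The pose is consistent to about 2 mm, with the trigger front a few mm further +y. I descend in front of the trigger with margin, then push by feel.

drive_tool([
  [[0, 0.002, -0.009], [0, 0, 0], 0],
  [[0.05, 0.002, -0.009], [0, 0, 0], 0],
  [[0.1, 0.002, -0.009], [0, 0, 0], 0],
  [[0.14, 0.002, -0.009], [0, 0, 0], 0],
  [[0.168, 0.002, -0.009], [0, 0, 0], 0],
  [[0.168, 0.002, -0.009], [0, 0, 0], 0],
  [[0.168, 0.002, -0.004], [0, 0, 0], 0],
  [[0.168, 0.002, -0.001], [0, 0, 0], 0],
])

```text
t: 3.15
eef_pos: [0.448, 0.0739, 0.0342]
eef_rot: [96.6, 89.8, 8.4]
ft_force: [-0.0, -0.9, -0.2]
opening: -0.0001
```

drive_tool([
  [[0, 0, 0.006], [0, 0, 0], 0],
  [[0, 0, 0.012], [0, 0, 0], 0],
  [[0, 0, 0.018], [0, 0, 0], 0],
  [[0, 0, 0.024], [0, 0, 0], 0],
  [[0, 0, 0.03], [0, 0, 0], 0],
  [[0, 0, 0.036], [0, 0, 0], 0],
  [[0, 0, 0.04], [0, 0, 0], 0],
  [[0, 0, 0.04], [0, 0, 0], 0],
])

```text
t: 4.15
eef_pos: [0.4478, 0.0338, 0.0324]
eef_rot: [-120.3, 90.0, 151.5]
ft_force: [0.5, -0.7, -0.1]
opening: 0.0002
```

Moved 40 mm with no reaction force, so I'll look.

```bash
cat >> h.py <<'E'
def shot(n,name,crop=None,f=1):
    from cell import observe,cams
    from scipy.spatial.transform import Rotation as Ro
    o=observe();s=cams.snapshot(n)
    if n=="wrist":
        T=np.eye(4);T[:3,:3]=Ro.from_euler("xyz",o["eef_rot"],degrees=True).as_matrix();T[:3,3]=o["eef_pos"]
        C=np.linalg.inv(T@s["hand_eye"]);s["R"],s["t"]=C[:3,:3],C[:3,3]
    d={k:np.array(s[k]) for k in("frame","mtx","k1","R","t")};np.savez(f"pics/{name}.npz",**d)
    im=s["frame"]
    if crop: x0,y0,x1,y1=crop;im=cv2.resize(im[y0:y1,x0:x1],None,fx=f,fy=f,interpolation=cv2.INTER_CUBIC)
    cv2.imwrite(f"pics/{name}.png",im[:,:,::-1]);return o,d
E
python3 - <<'E'
from h import *
o,_=shot("scene","s2",(230,180,390,300),5)
print(o["eef_pos"],o["ft_force"],o["joints"])
o,_=shot("wrist","w2")
E
```

```text
[0.44776353 0.03377556 0.03236387] [ 0.49792373 -0.67214243 -0.13500348] [ 4.31148079e+00  2.29159058e+00 -2.87538704e+01  5.89593381e+01
  3.09057878e-03  9.25085021e+01]
```

View pics/s2.png

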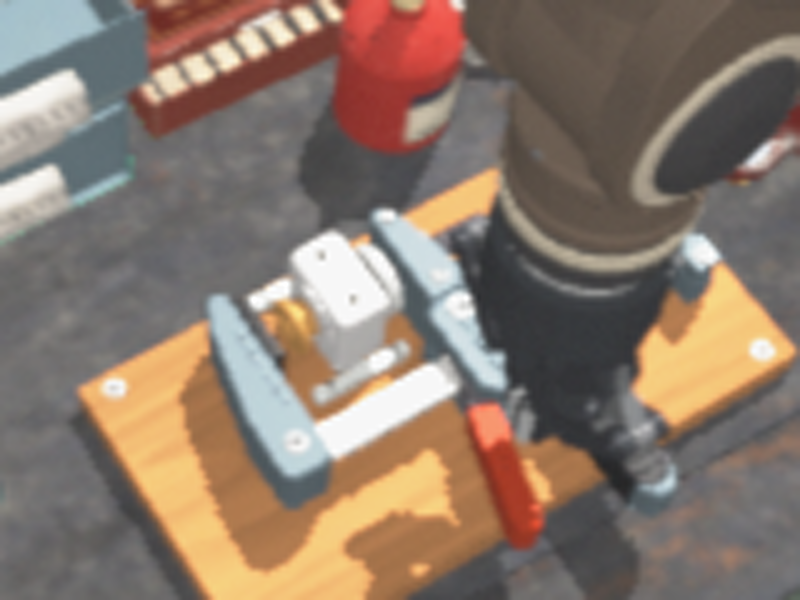

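The fingers seem to be behind the red trigger, on its grip side. I'll check by projecting the TCP into the image and looking at the wrist view.

```bash
python3 - <<'E'
from h import *
s=load("s2");w=load("w2")
for P in((.4478,.0338,.032),(.4478,.0338,.1),(.4453,.0509,.054),(.4453,.0509,.032)):
    p=proj(s,P);print(P,p,((p-[230,180])*5).round(),proj(w,P))
a=proj(load("scene0"),(.4478,.0338,.032))
im=np.hstack([cv2.resize(w["frame"][120:420,180:460],None,fx=1.4,fy=1.4),cv2.resize(load("scene0")["frame"][195:315,300:400],(350,420))])
cv2.imwrite("pics/w2c.png",im[:,:,::-1])
E
```

```text
(0.4478, 0.0338, 0.032) [333.7360837  270.80107428] [519. 454.] [279.59540163 240.32291586]
(0.4478, 0.0338, 0.1) [337.48111354 257.47211134] [537. 387.] [278.88285952 302.55654753]
(0.4453, 0.0509, 0.054) [329.26234845 270.90336459] [496. 455.] [275.64128272 224.52082655]
(0.4453, 0.0509, 0.032) [328.19666913 274.99184095] [491. 475.] [276.25120225 212.88933032]
```

View pics/w2c.png

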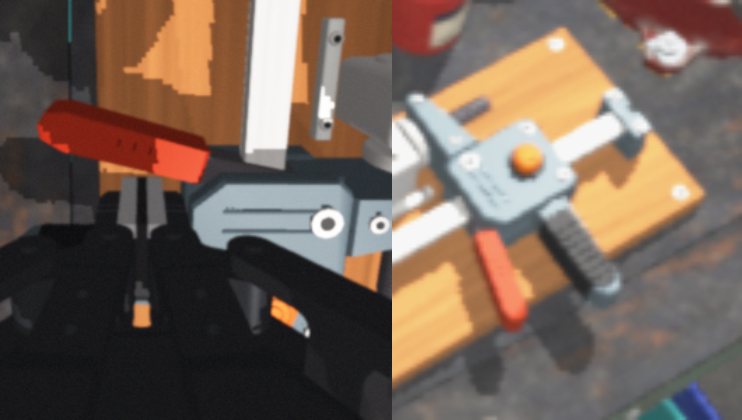

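```bash
python3 - <<'E'
from h import *
a=load("scene0")["frame"];b=load("s2")["frame"]
print("jaw screw pred",proj(load("s2"),(.4944,.1305,.064)))
ga,gb=[cv2.cvtColor(x,cv2.COLOR_RGB2GRAY) for x in(a,b)]
for nm,(x0,y0,x1,y1) in dict(jaw=(270,235,298,282),block=(285,222,312,255),trig=(322,258,342,292)).items():
    r=cv2.matchTemplate(gb[y0-15:y1+15,x0-15:x1+15],ga[y0:y1,x0:x1],cv2.TM_CCOEFF_NORMED);_,m,_,l=cv2.minMaxLoc(r);print(nm,m,np.array(l)-15)
for n in("scene0","s2"):
    f=load(n)["frame"];h=cv2.cvtColor(f,cv2.COLOR_RGB2HSV)
    k=(cv2.inRange(h,(0,150,100),(7,255,255))|cv2.inRange(h,(174,150,100),(180,255,255)));m=np.zeros_like(k);m[255:295,318:345]=255
    q=cv2.findNonZero(k&m);print(n,len(q),cv2.boxPoints(cv2.minAreaRect(q)).round(1).tolist())
E
```

```text
jaw screw pred [288.189667   267.52976751]
jaw 0.9993951320648193 [0 0]
block 0.9994189143180847 [0 0]
trig 0.5733686685562134 [1 0]
scene0 104 [[322.20001220703125, 262.3999938964844], [330.0, 259.6000061035156], [339.6000061035156, 286.3999938964844], [331.79998779296875, 289.20001220703125]]
s2 175 [[322.29998779296875, 262.29998779296875], [330.1000061035156, 259.6000061035156], [339.6000061035156, 286.3999938964844], [331.79998779296875, 289.1000061035156]]
```

The trigger and jaw are exactly where they were, yet the fingers are behind the trigger. So the trigger was not engaged. I'll lift out, go around to its front, and come down again, checking each step.

drive_tool([
  [[-0.04, 0, 0], [0, 0, 0], 0],
  [[-0.07, 0, 0], [0, 0, 0], 0],
  [[-0.07, 0, -0.03], [0, 0, 0], 0],
  [[-0.07, 0, -0.055], [0, 0, 0], 0],
  [[-0.04, 0, -0.055], [0, 0, 0], 0],
  [[-0.01, 0, -0.055], [0, 0, 0], 0],
  [[0.004, 0, -0.055], [0, 0, 0], 0],
  [[0.004, 0, -0.055], [0, 0, 0], 0],
])

```text
t: 5.25
eef_pos: [0.4453, 0.0889, 0.0278]
eef_rot: [-81.8, 89.9, -170.0]
ft_force: [0.1, 0.5, -0.1]
opening: 0.0002
```

```bash
python3 - <<'E'
from h import *
o,d=shot("scene","s3",(260,200,380,300),6)
print(o["eef_pos"],o["ft_force"],(proj(d,o["eef_pos"])-[260,200])*6)
E
```

```text
[0.44533048 0.08894243 0.02781487] [ 0.115504    0.54888861 -0.10572273] [324.94864096 499.5342003 ]
```

View pics/s3.png

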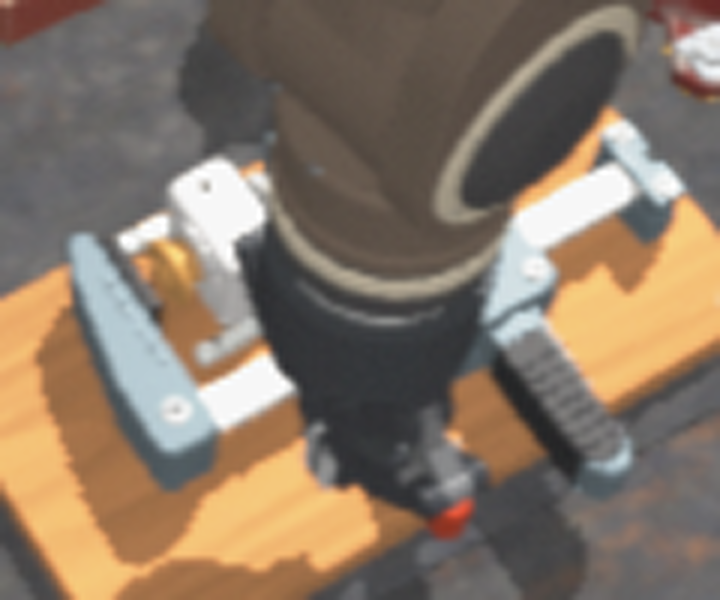

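The fingers are now in front of the trigger, whose red end shows at crop (450,515) with the TCP at (325,500). I'll approach slowly.

drive_tool([
  [[0, 0, 0.004], [0, 0, 0], 0],
  [[0, 0, 0.008], [0, 0, 0], 0],
  [[0, 0, 0.012], [0, 0, 0], 0],
  [[0, 0, 0.015], [0, 0, 0], 0],
  [[0, 0, 0.018], [0, 0, 0], 0],
  [[0, 0, 0.021], [0, 0, 0], 0],
  [[0, 0, 0.024], [0, 0, 0], 0],
  [[0, 0, 0.024], [0, 0, 0], 0],
])

```text
t: 6.3
eef_pos: [0.4468, 0.0648, 0.0284]
eef_rot: [-155.2, 90.0, 116.6]
ft_force: [-0.4, -0.4, -0.8]
opening: 0.0002
```

drive_tool([
  [[0, 0, 0.002], [0, 0, 0], 0],
  [[0, 0, 0.004], [0, 0, 0], 0],
  [[0, 0, 0.006], [0, 0, 0], 0],
  [[0, 0, 0.008], [0, 0, 0], 0],
  [[0, 0, 0.01], [0, 0, 0], 0],
  [[0, 0, 0.012], [0, 0, 0], 0],
  [[0, 0, 0.012], [0, 0, 0], 0],
  [[0, 0, 0.012], [0, 0, 0], 0],
])

```text
t: 7.3
eef_pos: [0.4472, 0.053, 0.0284]
eef_rot: [171.9, 90.0, 83.7]
ft_force: [-0.8, 0.9, 1.3]
opening: -0.0001
```

```bash
python3 - <<'E'
from h import *
o,d=shot("scene","s4",(300,230,370,300),5)
print(o["eef_pos"],o["ft_force"],(proj(d,o["eef_pos"])-[300,230])*5)
o,w=shot("wrist","w4")
a=w["frame"][150:350,180:380]
c=cv2.imread("pics/s4.png");im=np.hstack([c,cv2.resize(a,(400,400))[:350,:,::-1]]);cv2.imwrite("pics/v4.png",im)
E
```

```text
[0.447172   0.05301427 0.02839963] [-0.82305327  0.8939029   1.29096599] [134.09009034 227.05940079]
```

View pics/v4.png

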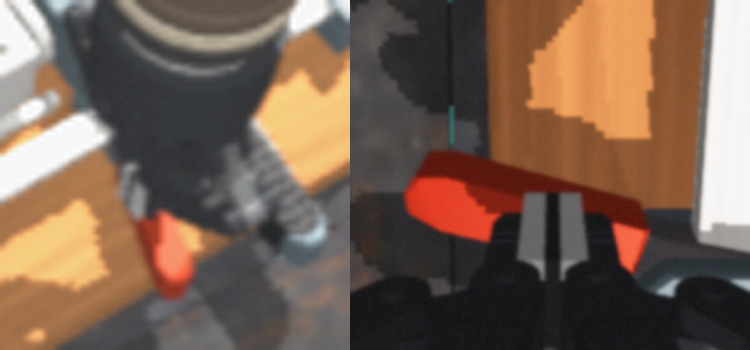

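The fingers overlap the trigger in the picture without any force, so one of the heights must be wrong. I'll triangulate the trigger and body corners from the wrist views, which have a good baseline, and check the fingertip geometry.

```bash
python3 - <<'E'
from h import *
from cell import cams
w1,w2,w4=load("w1"),load("w2"),load("w4")
for n,w in(("w1",w1),("w2",w2),("w4",w4)): print(n,"cam",(-w["R"].T@w["t"]).round(4))
# red extreme points per view
for n,w in(("w1",w1),("w2",w2),("w4",w4)):
    h=cv2.cvtColor(w["frame"],cv2.COLOR_RGB2HSV)
    k=cv2.inRange(h,(0,150,60),(8,255,255))|cv2.inRange(h,(172,150,60),(180,255,255));m=np.zeros_like(k);m[170:300,190:330]=255
    nn,l,st,_=cv2.connectedComponentsWithStats(k&m);i=1+np.argmax(st[1:,4])
    q=cv2.findNonZero((l==i).astype(np.uint8))[:,0]
    hull=cv2.approxPolyDP(cv2.convexHull(q),2,True)[:,0];print(n,hull.tolist())
# fingertip in image from tool-frame
H=np.array(cams.snapshot("wrist")["hand_eye"]);print("hand_eye",H.round(4).tolist())
Hi=np.linalg.inv(H)
for p in((0,0,0),(0,0,.011),(0,0,-.011),(0,.0145,.011),(-.02,0,.011),(.02,0,0),(.03,0,0)):
    c=Hi[:3,:3]@p+Hi[:3,3];print(p,cv2.projectPoints(c.reshape(1,1,3),np.zeros(3),np.zeros(3),w4["mtx"],np.array([float(w4["k1"]),0,0,0]))[0][0,0].round(1))
E
```

```text
w1 cam [0.4423 0.1408 0.3747]
w2 cam [0.4464 0.1015 0.2089]
w4 cam [0.4458 0.1206 0.2049]
w1 [[309, 214], [306, 223], [300, 224], [256, 213], [250, 209], [249, 202], [254, 195], [260, 195], [303, 207]]
w2 [[329, 231], [322, 250], [309, 249], [223, 228], [208, 219], [206, 209], [219, 192], [231, 191], [323, 217]]
w4 [[329, 267], [322, 285], [319, 286], [226, 266], [208, 255], [207, 246], [220, 226], [234, 226], [323, 250]]
hand_eye [[0.0002, -0.2648, 0.9643, -0.1765], [1.0, 0.0007, -0.0, 0.0007], [-0.0006, 0.9643, 0.2648, -0.0676], [0.0, 0.0, 0.0, 1.0]]
(0, 0, 0) [279.6 240.3]
(0, 0, 0.011) [279.6 257.3]
(0, 0, -0.011) [279.6 222.9]
(0, 0.0145, 0.011) [303.4 257.3]
(-0.02, 0, 0.011) [279.5 272.3]
(0.02, 0, 0) [279.7 229.5]
(0.03, 0, 0) [279.8 224.8]
```

```bash
python3 - <<'E'
from h import *
w1,w2,w4=load("w1"),load("w2"),load("w4")
for nm,a,b,c in(("front low end",(260,195),(231,191),(234,226)),("back top end",(256,213),(223,228),(226,266)),("end",(249.5,205),(206.5,214),(207,250)),("pivot-end back",(306,223),(322,250),(321,285.5)),("pivot-end top",(309,214),(329,231),(329,267)),("pivot front",(303,207),(323,217),(323,250))):
    print(nm,tri([ray(w1,a),ray(w2,b),ray(w4,c)]).round(4),tri([ray(w1,a),ray(w2,b)]).round(4))
g=w4["frame"][225:300,250:310]
e=cv2.cvtColor(g,cv2.COLOR_RGB2GRAY);print(e[:,[8,14,20,24,30,36,40,44]][10:50:2].tolist())
E
```

```text
front low end [0.4202 0.0638 0.0362] [0.4206 0.0653 0.0431]
back top end [0.4179 0.0471 0.0521] [0.4168 0.0461 0.048 ]
end [0.4102 0.0566 0.0558] [0.411  0.0577 0.0604]
pivot-end back [0.4704 0.0383 0.0548] [0.4703 0.0392 0.0572]
pivot-end top [0.4738 0.0479 0.0522] [0.4738 0.0479 0.0522]
pivot front [0.4691 0.0558 0.0511] [0.4646 0.0652 0.0869]
[[44, 45, 76, 90, 93, 104, 103, 98], [42, 42, 46, 53, 88, 103, 103, 96], [41, 45, 39, 43, 49, 85, 102, 99], [44, 44, 44, 44, 43, 46, 65, 89], [43, 44, 40, 42, 43, 43, 43, 45], [46, 42, 52, 52, 39, 52, 52, 51], [58, 46, 94, 96, 19, 93, 96, 92], [59, 60, 100, 102, 22, 97, 102, 98], [61, 64, 102, 101, 19, 100, 104, 97], [60, 60, 104, 102, 20, 100, 100, 99], [59, 56, 101, 104, 23, 98, 102, 101], [30, 30, 103, 103, 21, 97, 102, 102], [22, 29, 103, 104, 20, 97, 104, 100], [25, 35, 105, 105, 20, 98, 102, 101], [23, 39, 103, 102, 20, 97, 102, 103], [31, 48, 102, 104, 24, 99, 102, 101], [24, 51, 102, 100, 22, 96, 104, 102], [30, 59, 98, 104, 21, 97, 102, 102], [30, 68, 102, 103, 23, 97, 102, 102], [23, 76, 103, 102, 19, 95, 100, 102]]
```

The trigger top is confirmed at about 54 mm. The visible fingertips end well short of the nominal TCP: row 246 instead of about 223, so about 25 mm short. The fingers therefore passed over the trigger. I'll back off and go 20 mm deeper over the bare board, watching the force.

drive_tool([
  [[0, 0, -0.018], [0, 0, 0], 0],
  [[0, 0, -0.036], [0, 0, 0], 0],
  [[0.004, 0, -0.036], [0, 0, 0], 0],
  [[0.008, 0, -0.036], [0, 0, 0], 0],
  [[0.011, 0, -0.036], [0, 0, 0], 0],
  [[0.014, 0, -0.036], [0, 0, 0], 0],
  [[0.015, 0, -0.036], [0, 0, 0], 0],
  [[0.015, 0, -0.036], [0, 0, 0], 0],
])

```text
t: 8.45
eef_pos: [0.446, 0.0889, 0.0133]
eef_rot: [-75.3, 90.0, -163.5]
ft_force: [-0.6, 0.4, -0.6]
opening: 0.0003
```

The TCP reads below the board top without any contact, so the tip offset is real. I'll go a little lower and check for touch.

drive_tool([
  [[0.002, 0, 0], [0, 0, 0], 0],
  [[0.004, 0, 0], [0, 0, 0], 0],
  [[0.006, 0, 0], [0, 0, 0], 0],
  [[0.008, 0, 0], [0, 0, 0], 0],
  [[0.009, 0, 0], [0, 0, 0], 0],
  [[0.01, 0, 0.004], [0, 0, 0], 0],
  [[0.01, 0, 0.008], [0, 0, 0], 0],
  [[0.01, 0, 0.012], [0, 0, 0], 0],
])

```text
t: 9.45
eef_pos: [0.4464, 0.0767, 0.0034]
eef_rot: [69.6, 90.0, -18.6]
ft_force: [0.2, -0.5, -0.5]
opening: 0.0002
```

drive_tool([
  [[0, 0, 0.003], [0, 0, 0], 0],
  [[0, 0, 0.006], [0, 0, 0], 0],
  [[0, 0, 0.009], [0, 0, 0], 0],
  [[0, 0, 0.012], [0, 0, 0], 0],
  [[0, 0, 0.015], [0, 0, 0], 0],
  [[0, 0, 0.018], [0, 0, 0], 0],
  [[0, 0, 0.018], [0, 0, 0], 0],
  [[0, 0, 0.018], [0, 0, 0], 0],
])

```text
t: 10.45
eef_pos: [0.4466, 0.0595, 0.0033]
eef_rot: [-148.6, 89.9, 123.2]
ft_force: [-3.1, 5.2, 0.9]
opening: 0.0001
```

Contact: 5 N on the trigger. Now the first squeeze.

drive_tool([
  [[0, 0, 0.005], [0, 0, 0], 0],
  [[0, 0, 0.01], [0, 0, 0], 0],
  [[0, 0, 0.015], [0, 0, 0], 0],
  [[0, 0, 0.02], [0, 0, 0], 0],
  [[0, 0, 0.024], [0, 0, 0], 0],
  [[0, 0, 0.028], [0, 0, 0], 0],
  [[0, 0, 0.028], [0, 0, 0], 0],
  [[0, 0, 0.028], [0, 0, 0], 0],
])

```text
t: 11.45
eef_pos: [0.4467, 0.0325, 0.0031]
eef_rot: [-150.6, 89.8, 121.3]
ft_force: [-4.4, 7.5, 1.3]
opening: -0.0002
```

```bash
cat >> h.py <<'E'
def jaw(name):
    o,d=shot("top",name);h=cv2.cvtColor(d["frame"],cv2.COLOR_RGB2GRAY)
    t=load("top0");g=cv2.cvtColor(t["frame"],cv2.COLOR_RGB2GRAY)
    def m(x0,y0,x1,y1,L,Rr):
        f=4;A=cv2.resize(g[y0:y1,x0:x1],None,fx=f,fy=f,interpolation=cv2.INTER_CUBIC)
        B=cv2.resize(h[y0-4:y1+4,x0-L:x1+Rr],None,fx=f,fy=f,interpolation=cv2.INTER_CUBIC)
        _,s,_,l=cv2.minMaxLoc(cv2.matchTemplate(B,A,cv2.TM_CCOEFF_NORMED));return round(s,3),l[0]/f-L,l[1]/f-4
    mm=2.19
    a=m(262,237,273,283,6,30);b=m(288,236,302,256,6,14);c=m(280,241,287,253,6,20)
    print("jaw",a,"block",b,"bush",c);print("mm: bar %.1f block %.1f bush %.1f"%(a[1]*mm,b[1]*mm,c[1]*mm));return o
E
python3 - <<'E'
from h import *
t=load("top0");print("mm/px",[(onplane(t,(u,260),.064)-onplane(t,(u+10,260),.064))[1]*100 for u in(265,285)])
o=jaw("j1");print(o["eef_pos"],o["ft_force"])
E
```

```text
mm/px [np.float64(2.1091668815974645), np.float64(2.105446124039466)]
jaw (0.964, 5.25, -0.25) block (0.985, 0.0, 0.0) bush (0.89, 0.0, 0.0)
mm: bar 11.5 block 0.0 bush 0.0
[0.44670363 0.03248504 0.00314999] [-4.44982832  7.51792422  1.27101898]
```

One squeeze advances the jaw about 11 mm, past two teeth. I'll return fully and make the second squeeze.

drive_tool([
  [[0, 0, -0.016], [0, 0, 0], 0],
  [[0, 0, -0.032], [0, 0, 0], 0],
  [[0, 0, -0.04], [0, 0, 0], 0],
  [[0, 0, -0.04], [0, 0, 0], 0],
  [[0, 0, -0.028], [0, 0, 0], 0],
  [[0, 0, -0.015], [0, 0, 0], 0],
  [[0, 0, 0], [0, 0, 0], 0],
  [[0, 0, 0], [0, 0, 0], 0],
])

```text
t: 12.5
eef_pos: [0.4464, 0.0324, 0.0032]
eef_rot: [-161.1, 89.6, 110.7]
ft_force: [-4.1, 12.5, 2.2]
opening: -0.0004
```

```bash
python3 - <<'E'
from h import *
o=jaw("j2");print(o["eef_pos"],o["ft_force"])
E
```

```text
jaw (0.964, 9.0, -0.5) block (0.95, 2.5, 0.0) bush (0.739, 2.5, -0.25)
mm: bar 19.7 block 5.5 bush 5.5
[0.44635814 0.03240687 0.00317748] [-4.05671154 12.45682485  2.2370803 ]
```

The block has slid about 5 mm onto the anvil and the bush is being pressed. About 10 N tip equivalent fits the expected 8–10 N. For squeeze three I return fully, advance part way, then take small steps.

drive_tool([
  [[0, 0, -0.016], [0, 0, 0], 0],
  [[0, 0, -0.032], [0, 0, 0], 0],
  [[0, 0, -0.04], [0, 0, 0], 0],
  [[0, 0, -0.04], [0, 0, 0], 0],
  [[0, 0, -0.03], [0, 0, 0], 0],
  [[0, 0, -0.022], [0, 0, 0], 0],
  [[0, 0, -0.017], [0, 0, 0], 0],
  [[0, 0, -0.017], [0, 0, 0], 0],
])

```text
t: 13.55
eef_pos: [0.4455, 0.0489, 0.0032]
eef_rot: [-148.0, 89.7, 123.8]
ft_force: [-5.6, 9.3, 3.5]
opening: 0.0
```

```bash
python3 - <<'E'
from h import *
o=jaw("j3");print(o["eef_pos"],o["ft_force"])
E
```

```text
jaw (0.918, 9.0, -0.5) block (0.947, 2.5, 0.0) bush (0.745, 2.75, -0.25)
mm: bar 19.7 block 5.5 bush 6.0
[0.44554513 0.04890196 0.00318749] [-5.62744162  9.34187837  3.47959002]
```

drive_tool([
  [[0, 0, 0.001], [0, 0, 0], 0],
  [[0, 0, 0.002], [0, 0, 0], 0],
  [[0, 0, 0.003], [0, 0, 0], 0],
  [[0, 0, 0.004], [0, 0, 0], 0],
  [[0, 0, 0.004], [0, 0, 0], 0],
  [[0, 0, 0.004], [0, 0, 0], 0],
  [[0, 0, 0.004], [0, 0, 0], 0],
  [[0, 0, 0.004], [0, 0, 0], 0],
])

```text
t: 14.6
eef_pos: [0.4453, 0.0451, 0.0031]
eef_rot: [-141.7, 89.7, 130.1]
ft_force: [-5.7, 9.5, 3.3]
opening: 0.0003
```

drive_tool([
  [[0, 0, 0.001], [0, 0, 0], 0],
  [[0, 0, 0.002], [0, 0, 0], 0],
  [[0, 0, 0.003], [0, 0, 0], 0],
  [[0, 0, 0.003], [0, 0, 0], 0],
  [[0, 0, 0.003], [0, 0, 0], 0],
  [[0, 0, 0.003], [0, 0, 0], 0],
  [[0, 0, 0.003], [0, 0, 0], 0],
  [[0, 0, 0.003], [0, 0, 0], 0],
])

```text
t: 15.6
eef_pos: [0.4453, 0.0426, 0.0031]
eef_rot: [-146.2, 89.6, 125.6]
ft_force: [-7.6, 11.4, 4.1]
opening: -0.0001
```

```bash
python3 - <<'E'
from h import *
o=jaw("j4");print(o["eef_pos"],o["ft_force"])
E
```

```text
jaw (0.953, 10.25, -0.5) block (0.947, 2.5, 0.0) bush (0.578, 3.5, -0.25)
mm: bar 22.4 block 5.5 bush 7.7
[0.44528491 0.04256964 0.00308695] [-7.58865168 11.36756997  4.06292418]
```

drive_tool([
  [[0, 0, 0.0005], [0, 0, 0], 0],
  [[0, 0, 0.001], [0, 0, 0], 0],
  [[0, 0, 0.0015], [0, 0, 0], 0],
  [[0, 0, 0.0015], [0, 0, 0], 0],
  [[0, 0, 0.0015], [0, 0, 0], 0],
  [[0, 0, 0.0015], [0, 0, 0], 0],
  [[0, 0, 0.0015], [0, 0, 0], 0],
  [[0, 0, 0.0015], [0, 0, 0], 0],
])

```text
t: 16.65
eef_pos: [0.4453, 0.0412, 0.0031]
eef_rot: [-147.0, 89.6, 124.8]
ft_force: [-8.4, 11.5, 4.3]
opening: 0.0
```

drive_tool([
  [[0, 0, 0.0005], [0, 0, 0], 0],
  [[0, 0, 0.001], [0, 0, 0], 0],
  [[0, 0, 0.0015], [0, 0, 0], 0],
  [[0, 0, 0.002], [0, 0, 0], 0],
  [[0, 0, 0.002], [0, 0, 0], 0],
  [[0, 0, 0.002], [0, 0, 0], 0],
  [[0, 0, 0.002], [0, 0, 0], 0],
  [[0, 0, 0.002], [0, 0, 0], 0],
])

```text
t: 17.65
eef_pos: [0.4453, 0.0392, 0.0031]
eef_rot: [-146.6, 89.6, 125.3]
ft_force: [-6.7, 11.6, 4.2]
opening: -0.0002
```

drive_tool([
  [[0, 0, 0.0005], [0, 0, 0], 0],
  [[0, 0, 0.001], [0, 0, 0], 0],
  [[0, 0, 0.0015], [0, 0, 0], 0],
  [[0, 0, 0.002], [0, 0, 0], 0],
  [[0, 0, 0.002], [0, 0, 0], 0],
  [[0, 0, 0.002], [0, 0, 0], 0],
  [[0, 0, 0.002], [0, 0, 0], 0],
  [[0, 0, 0.002], [0, 0, 0], 0],
])

```text
t: 18.65
eef_pos: [0.4454, 0.0371, 0.0031]
eef_rot: [-145.7, 89.6, 126.2]
ft_force: [-6.4, 11.2, 4.1]
opening: -0.0003
```

```bash
python3 - <<'E'
from h import *
o=jaw("j5");print(o["eef_pos"],o["ft_force"])
E
```

```text
jaw (0.948, 11.25, -0.5) block (0.946, 2.5, 0.0) bush (0.456, 10.25, 4.0)
mm: bar 24.6 block 5.5 bush 22.4
[0.44540636 0.03707529 0.00305728] [-6.4169353  11.15427171  4.09487023]
```

drive_tool([
  [[0, 0, 0.0005], [0, 0, 0], 0],
  [[0, 0, 0.001], [0, 0, 0], 0],
  [[0, 0, 0.0015], [0, 0, 0], 0],
  [[0, 0, 0.002], [0, 0, 0], 0],
  [[0, 0, 0.002], [0, 0, 0], 0],
  [[0, 0, 0.002], [0, 0, 0], 0],
  [[0, 0, 0.002], [0, 0, 0], 0],
  [[0, 0, 0.002], [0, 0, 0], 0],
])

```text
t: 19.7
eef_pos: [0.4456, 0.0347, 0.0031]
eef_rot: [-143.0, 89.7, 128.9]
ft_force: [-5.4, 9.2, 4.3]
opening: 0.0004
```

drive_tool([
  [[0, 0, 0.0005], [0, 0, 0], 0],
  [[0, 0, 0.001], [0, 0, 0], 0],
  [[0, 0, 0.0015], [0, 0, 0], 0],
  [[0, 0, 0.002], [0, 0, 0], 0],
  [[0, 0, 0.002], [0, 0, 0], 0],
  [[0, 0, 0.002], [0, 0, 0], 0],
  [[0, 0, 0.002], [0, 0, 0], 0],
  [[0, 0, 0.002], [0, 0, 0], 0],
])

```text
t: 20.7
eef_pos: [0.4457, 0.0331, 0.003]
eef_rot: [-147.8, 89.6, 124.1]
ft_force: [-5.8, 11.3, 4.1]
opening: 0.0001
```

```bash
python3 - <<'E'
from h import *
o=jaw("j6");print(o["eef_pos"],o["ft_force"])
E
```

```text
jaw (0.963, 12.0, -0.5) block (0.94, 2.5, 0.0) bush (0.467, -5.25, -4.0)
mm: bar 26.3 block 5.5 bush -11.5
[0.44569748 0.03308265 0.00303992] [-5.79608495 11.29499516  4.09536191]
```

I'm past the 24 mm tooth with the bush still moving at its pressing force. I return fully and start squeeze four gently.

drive_tool([
  [[0, 0, -0.016], [0, 0, 0], 0],
  [[0, 0, -0.032], [0, 0, 0], 0],
  [[0, 0, -0.04], [0, 0, 0], 0],
  [[0, 0, -0.04], [0, 0, 0], 0],
  [[0, 0, -0.032], [0, 0, 0], 0],
  [[0, 0, -0.026], [0, 0, 0], 0],
  [[0, 0, -0.022], [0, 0, 0], 0],
  [[0, 0, -0.022], [0, 0, 0], 0],
])

```text
t: 21.75
eef_pos: [0.4458, 0.0544, 0.0032]
eef_rot: [-152.6, 89.7, 119.2]
ft_force: [-4.1, 9.1, 2.5]
opening: 0.0004
```

```bash
python3 - <<'E'
from h import *
o=jaw("j7");print(o["eef_pos"],o["ft_force"])
E
```

```text
jaw (0.847, 12.0, -1.25) block (0.944, 2.5, 0.0) bush (0.463, -5.25, -4.0)
mm: bar 26.3 block 5.5 bush -11.5
[0.44581818 0.05439286 0.0032408 ] [-4.12940222  9.06663463  2.49841281]
```

drive_tool([
  [[0, 0, 0.0005], [0, 0, 0], 0],
  [[0, 0, 0.001], [0, 0, 0], 0],
  [[0, 0, 0.0015], [0, 0, 0], 0],
  [[0, 0, 0.002], [0, 0, 0], 0],
  [[0, 0, 0.002], [0, 0, 0], 0],
  [[0, 0, 0.002], [0, 0, 0], 0],
  [[0, 0, 0.002], [0, 0, 0], 0],
  [[0, 0, 0.002], [0, 0, 0], 0],
])

```text
t: 22.8
eef_pos: [0.4455, 0.053, 0.0032]
eef_rot: [-150.7, 89.7, 121.1]
ft_force: [-4.4, 10.0, 3.8]
opening: 0.0001
```

drive_tool([
  [[0, 0, 0.0005], [0, 0, 0], 0],
  [[0, 0, 0.001], [0, 0, 0], 0],
  [[0, 0, 0.0015], [0, 0, 0], 0],
  [[0, 0, 0.002], [0, 0, 0], 0],
  [[0, 0, 0.002], [0, 0, 0], 0],
  [[0, 0, 0.002], [0, 0, 0], 0],
  [[0, 0, 0.002], [0, 0, 0], 0],
  [[0, 0, 0.002], [0, 0, 0], 0],
])

```text
t: 23.8
eef_pos: [0.4453, 0.0511, 0.0032]
eef_rot: [-148.7, 89.6, 123.1]
ft_force: [-4.6, 10.9, 3.5]
opening: -0.0001
```

drive_tool([
  [[0, 0, 0.0005], [0, 0, 0], 0],
  [[0, 0, 0.001], [0, 0, 0], 0],
  [[0, 0, 0.0015], [0, 0, 0], 0],
  [[0, 0, 0.0015], [0, 0, 0], 0],
  [[0, 0, 0.0015], [0, 0, 0], 0],
  [[0, 0, 0.0015], [0, 0, 0], 0],
  [[0, 0, 0.0015], [0, 0, 0], 0],
  [[0, 0, 0.0015], [0, 0, 0], 0],
])

```text
t: 24.8
eef_pos: [0.4452, 0.0497, 0.0032]
eef_rot: [-147.5, 89.6, 124.3]
ft_force: [-6.8, 10.7, 5.1]
opening: 0.0
```

```bash
python3 - <<'E'
from h import *
o=jaw("j8");print(o["eef_pos"],o["ft_force"])
E
```

```text
jaw (0.851, 12.75, -1.0) block (0.947, 2.5, 0.0) bush (0.456, 10.25, 4.0)
mm: bar 27.9 block 5.5 bush 22.4
[0.44517846 0.04966717 0.00317403] [-6.80787476 10.67672549  5.10624249]
```

drive_tool([
  [[0, 0, 0.0005], [0, 0, 0], 0],
  [[0, 0, 0.001], [0, 0, 0], 0],
  [[0, 0, 0.0015], [0, 0, 0], 0],
  [[0, 0, 0.002], [0, 0, 0], 0],
  [[0, 0, 0.002], [0, 0, 0], 0],
  [[0, 0, 0.002], [0, 0, 0], 0],
  [[0, 0, 0.002], [0, 0, 0], 0],
  [[0, 0, 0.002], [0, 0, 0], 0],
])

```text
t: 25.85
eef_pos: [0.4451, 0.0478, 0.0032]
eef_rot: [-147.6, 89.6, 124.3]
ft_force: [-7.3, 12.1, 4.8]
opening: 0.0003
```

drive_tool([
  [[0, 0, 0.0005], [0, 0, 0], 0],
  [[0, 0, 0.001], [0, 0, 0], 0],
  [[0, 0, 0.001], [0, 0, 0], 0],
  [[0, 0, 0.001], [0, 0, 0], 0],
  [[0, 0, 0.001], [0, 0, 0], 0],
  [[0, 0, 0.001], [0, 0, 0], 0],
  [[0, 0, 0.001], [0, 0, 0], 0],
  [[0, 0, 0.001], [0, 0, 0], 0],
])

```text
t: 26.85
eef_pos: [0.4451, 0.0471, 0.0032]
eef_rot: [-149.1, 89.6, 122.8]
ft_force: [-7.5, 12.6, 5.9]
opening: 0.0
```

drive_tool([
  [[0, 0, 0.0005], [0, 0, 0], 0],
  [[0, 0, 0.001], [0, 0, 0], 0],
  [[0, 0, 0.0015], [0, 0, 0], 0],
  [[0, 0, 0.0015], [0, 0, 0], 0],
  [[0, 0, 0.0015], [0, 0, 0], 0],
  [[0, 0, 0.0015], [0, 0, 0], 0],
  [[0, 0, 0.0015], [0, 0, 0], 0],
  [[0, 0, 0.0015], [0, 0, 0], 0],
])

```text
t: 27.85
eef_pos: [0.445, 0.046, 0.0031]
eef_rot: [-151.4, 89.5, 120.5]
ft_force: [-9.1, 13.7, 5.9]
opening: 0.0002
```

```bash
python3 - <<'E'
from h import *
o=jaw("j9");print(o["eef_pos"],o["ft_force"])
E
```

```text
jaw (0.912, 12.75, -0.75) block (0.942, 2.5, 0.0) bush (0.457, 10.25, 4.0)
mm: bar 27.9 block 5.5 bush 22.4
[0.44503357 0.04596599 0.00312831] [-9.10726936 13.67361327  5.94109731]
```

```bash
python3 - <<'E'
from h import *
t=load("j9")["frame"][228:290,255:315]
o,d=shot("scene","s9");s=d["frame"][215:285,262:332]
o,w=shot("wrist","w9")
im=np.hstack([cv2.resize(x,(400,400),interpolation=cv2.INTER_CUBIC) for x in(t,s)]);cv2.imwrite("pics/v9.png",im[:,:,::-1])
E
```

```text
(no output)
```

View pics/v9.png

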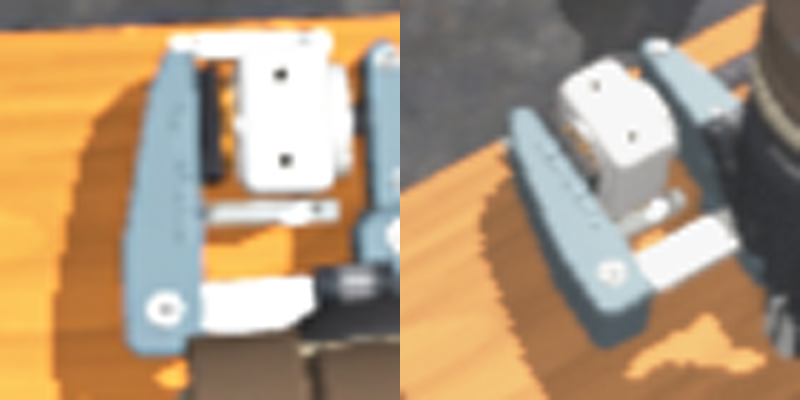

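In the picture the gap between rubber and block is still about 6–7 mm against the 4 mm flange, so the bush is not clearly home. I continue in small steps.

drive_tool([
  [[0, 0, 0.0005], [0, 0, 0], 0],
  [[0, 0, 0.001], [0, 0, 0], 0],
  [[0, 0, 0.001], [0, 0, 0], 0],
  [[0, 0, 0.001], [0, 0, 0], 0],
  [[0, 0, 0.001], [0, 0, 0], 0],
  [[0, 0, 0.001], [0, 0, 0], 0],
  [[0, 0, 0.001], [0, 0, 0], 0],
  [[0, 0, 0.001], [0, 0, 0], 0],
])

```text
t: 29.0
eef_pos: [0.445, 0.0453, 0.0032]
eef_rot: [-153.3, 89.5, 118.6]
ft_force: [-7.5, 14.5, 5.7]
opening: 0.0001
```

drive_tool([
  [[0, 0, 0.0005], [0, 0, 0], 0],
  [[0, 0, 0.001], [0, 0, 0], 0],
  [[0, 0, 0.001], [0, 0, 0], 0],
  [[0, 0, 0.001], [0, 0, 0], 0],
  [[0, 0, 0.001], [0, 0, 0], 0],
  [[0, 0, 0.001], [0, 0, 0], 0],
  [[0, 0, 0.001], [0, 0, 0], 0],
  [[0, 0, 0.001], [0, 0, 0], 0],
])

```text
t: 30.0
eef_pos: [0.445, 0.0444, 0.0031]
eef_rot: [-153.9, 89.5, 118.0]
ft_force: [-8.6, 15.7, 5.3]
opening: 0.0003
```

```bash
python3 - <<'E'
from h import *
o=jaw("j10");print(o["eef_pos"],o["ft_force"],o["ft_torque"])
# trigger tip in wrist views: red end vertex
for n in("w9",):
    w=load(n);h=cv2.cvtColor(w["frame"],cv2.COLOR_RGB2HSV)
    k=cv2.inRange(h,(0,150,60),(8,255,255))|cv2.inRange(h,(172,150,60),(180,255,255));m=np.zeros_like(k);m[170:320,180:340]=255
    nn,l,st,_=cv2.connectedComponentsWithStats(k&m);i=1+np.argmax(st[1:,4]);q=cv2.findNonZero((l==i).astype(np.uint8))[:,0]
    hull=cv2.approxPolyDP(cv2.convexHull(q),2,True)[:,0];print([(p.tolist(),onplane(w,p.astype(float),.054)[:2].round(4).tolist()) for p in hull])
E
```

```text
jaw (0.951, 12.75, -0.75) block (0.937, 2.5, 0.0) bush (0.457, 10.25, 4.0)
mm: bar 27.9 block 5.5 bush 22.4
[0.44501312 0.04438557 0.00313643] [-8.59071033 15.74436316  5.27009335] [ 3.12055582  1.63953492 -0.03550341]
[([246, 281], [0.4305, 0.0453]), ([238, 293], [0.427, 0.0393]), ([225, 297], [0.4211, 0.037]), ([205, 287], [0.4122, 0.0417]), ([217, 281], [0.4176, 0.0449])]
```

The jaw has been stationary for the last four steps while the force rose from 11 to 16 N, so the trigger is solid. One last small step for margin.

drive_tool([
  [[0, 0, 0.0005], [0, 0, 0], 0],
  [[0, 0, 0.001], [0, 0, 0], 0],
  [[0, 0, 0.001], [0, 0, 0], 0],
  [[0, 0, 0.001], [0, 0, 0], 0],
  [[0, 0, 0.001], [0, 0, 0], 0],
  [[0, 0, 0.001], [0, 0, 0], 0],
  [[0, 0, 0.001], [0, 0, 0], 0],
  [[0, 0, 0.001], [0, 0, 0], 0],
])

```text
t: 31.05
eef_pos: [0.445, 0.0436, 0.0031]
eef_rot: [-154.5, 89.4, 117.4]
ft_force: [-7.8, 17.3, 5.4]
opening: -0.0002
```

The force is 17.3 N, about 18 N at the tip point, which should give about 36 N at the jaw. The measured travel fits too: contact at about 17.5 mm of bar travel and now 26.9 mm, so 9.4 mm pressed, against a remaining proudness of about 9.5 mm seen at the start. Now I let go, lift and move above the release button.

drive_tool([
  [[0, 0, -0.015], [0, 0, 0], 0],
  [[0, 0, -0.026], [0, 0, 0], 0],
  [[-0.03, 0, -0.026], [0, 0, 0], 0],
  [[-0.075, 0, -0.026], [0, 0, 0], 0],
  [[-0.1, 0.01, -0.01], [0, 0, 0], 0],
  [[-0.1, 0.03, 0.02], [0, 0, 0], 0],
  [[-0.1, 0.0515, 0.05], [0, 0, 0], 0],
  [[-0.1, 0.0515, 0.05], [0, 0, 0], 0],
])

```text
t: 32.05
eef_pos: [0.5015, -0.0102, 0.1032]
eef_rot: [-6.1, 89.9, -94.5]
ft_force: [-0.9, 0.1, -0.1]
opening: 0.0002
```

```bash
python3 - <<'E'
from h import *
o=jaw("j11");print(o["eef_pos"],o["ft_force"])
o,w=shot("wrist","w11");f=w["frame"]
h=cv2.cvtColor(f,cv2.COLOR_RGB2HSV);k=cv2.inRange(h,(5,170,100),(20,255,255));m=np.zeros_like(k);m[170:330,220:340]=255
nn,l,st,ce=cv2.connectedComponentsWithStats(k&m)
for i in range(1,nn):
    if st[i,4]>20: print(st[i],ce[i],onplane(w,ce[i],.072))
print("btn pred px",proj(w,(.498,-.0065,.072)))
a=cv2.resize(f[150:350,180:380],(400,400));b=cv2.resize(load("j11")["frame"][225:290,255:320],(400,400),interpolation=cv2.INTER_CUBIC)
cv2.imwrite("pics/v11.png",np.hstack([a,b])[:,:,::-1])
E
```

```text
jaw (0.943, 11.25, -0.5) block (0.951, 2.5, 0.0) bush (0.452, 10.0, 4.0)
mm: bar 24.6 block 5.5 bush 21.9
[ 0.50151369 -0.01021547  0.10316453] [-0.8905796   0.0860398  -0.12649176]
[263 204  27  28 580] [276.0362069  217.76206897] [ 0.49776653 -0.00453     0.072     ]
btn pred px [276.29901041 220.48938716]
```

View pics/v11.png

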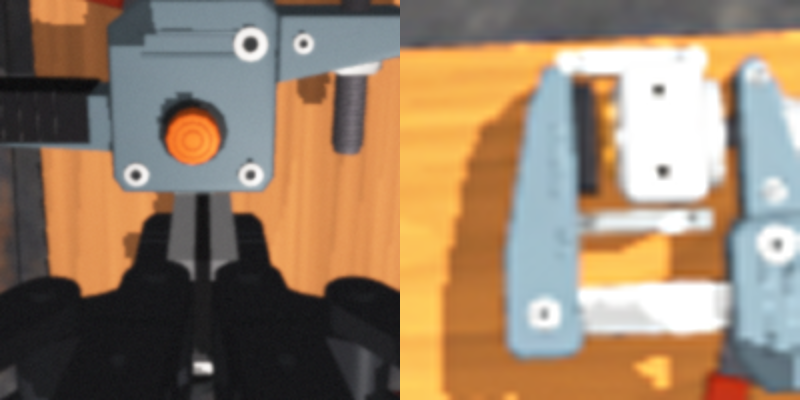

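The button is centred at wrist panel (193,138), and both cameras put it at (0.498,-0.0055). The jaw is held at tooth 24 and the bush shows between rubber and block. I correct laterally and descend to just above the button.

drive_tool([
  [[0, -0.0038, -0.0047], [0, 0, 0], 0],
  [[0.015, -0.0038, -0.0047], [0, 0, 0], 0],
  [[0.03, -0.0038, -0.0047], [0, 0, 0], 0],
  [[0.042, -0.0038, -0.0047], [0, 0, 0], 0],
  [[0.048, -0.0038, -0.0047], [0, 0, 0], 0],
  [[0.052, -0.0038, -0.0047], [0, 0, 0], 0],
  [[0.054, -0.0038, -0.0047], [0, 0, 0], 0],
  [[0.054, -0.0038, -0.0047], [0, 0, 0], 0],
])

```text
t: 33.15
eef_pos: [0.4969, -0.0033, 0.0496]
eef_rot: [83.0, 90.0, -5.2]
ft_force: [0.1, 0.2, 0.2]
opening: 0.0002
```

drive_tool([
  [[0.001, 0.001, 0.002], [0, 0, 0], 0],
  [[0.002, 0.001, 0.002], [0, 0, 0], 0],
  [[0.003, 0.001, 0.002], [0, 0, 0], 0],
  [[0.004, 0.001, 0.002], [0, 0, 0], 0],
  [[0.005, 0.001, 0.002], [0, 0, 0], 0],
  [[0.006, 0.001, 0.002], [0, 0, 0], 0],
  [[0.007, 0.001, 0.002], [0, 0, 0], 0],
  [[0.007, 0.001, 0.002], [0, 0, 0], 0],
])

```text
t: 34.15
eef_pos: [0.4976, -0.0052, 0.0423]
eef_rot: [-93.0, 90.0, 178.8]
ft_force: [0.5, 0.6, 0.3]
opening: -0.0
```

drive_tool([
  [[0.001, 0, 0], [0, 0, 0], 0],
  [[0.002, 0, 0], [0, 0, 0], 0],
  [[0.003, 0, 0], [0, 0, 0], 0],
  [[0.004, 0, 0], [0, 0, 0], 0],
  [[0.005, 0, 0], [0, 0, 0], 0],
  [[0.006, 0, 0], [0, 0, 0], 0],
  [[0.006, 0, 0], [0, 0, 0], 0],
  [[0.006, 0, 0], [0, 0, 0], 0],
])

```text
t: 35.15
eef_pos: [0.4979, -0.0053, 0.0366]
eef_rot: [65.1, 90.0, -23.0]
ft_force: [-0.3, -1.8, 2.9]
opening: -0.0002
```

Touching the button. I press on.

drive_tool([
  [[0.001, 0, 0], [0, 0, 0], 0],
  [[0.002, 0, 0], [0, 0, 0], 0],
  [[0.003, 0, 0], [0, 0, 0], 0],
  [[0.004, 0, 0], [0, 0, 0], 0],
  [[0.005, 0, 0], [0, 0, 0], 0],
  [[0.005, 0, 0], [0, 0, 0], 0],
  [[0.005, 0, 0], [0, 0, 0], 0],
  [[0.005, 0, 0], [0, 0, 0], 0],
])

```text
t: 36.15
eef_pos: [0.498, -0.0053, 0.0317]
eef_rot: [60.7, 90.0, -27.5]
ft_force: [-2.1, -0.2, 6.3]
opening: -0.0
```

```bash
python3 - <<'E'
from h import *
o=jaw("j12");print(o["eef_pos"],o["ft_force"])
E
```

```text
jaw (0.958, -3.5, 0.25) block (0.951, 2.5, 0.0) bush (0.452, 10.0, 4.0)
mm: bar -7.7 block 5.5 bush 21.9
[ 0.49795072 -0.0053258   0.03172147] [-2.09004782 -0.15423656  6.30042646]
```

The jaw has sprung fully open. It started about 7 mm closed, which matches the face seen at y 67–69. I press to the firm stop to be sure of the stroke.

drive_tool([
  [[0.0005, 0, 0], [0, 0, 0], 0],
  [[0.001, 0, 0], [0, 0, 0], 0],
  [[0.0015, 0, 0], [0, 0, 0], 0],
  [[0.002, 0, 0], [0, 0, 0], 0],
  [[0.002, 0, 0], [0, 0, 0], 0],
  [[0.002, 0, 0], [0, 0, 0], 0],
  [[0.002, 0, 0], [0, 0, 0], 0],
  [[0.002, 0, 0], [0, 0, 0], 0],
])

```text
t: 37.2
eef_pos: [0.4982, -0.0055, 0.0309]
eef_rot: [66.0, 89.9, -22.2]
ft_force: [-5.1, -1.5, 14.6]
opening: 0.0001
```

The firm stop is reached at 14.6 N. I withdraw straight up.

drive_tool([
  [[-0.01, 0, 0], [0, 0, 0], 0],
  [[-0.03, 0, 0], [0, 0, 0], 0],
  [[-0.06, 0, 0], [0, 0, 0], 0],
  [[-0.09, 0, 0], [0, 0, 0], 0],
  [[-0.12, 0, 0.02], [0, 0, 0], 0],
  [[-0.14, -0.03, 0.05], [0, 0, 0], 0],
  [[-0.14, -0.06, 0.08], [0, 0, 0], 0],
  [[-0.14, -0.06, 0.08], [0, 0, 0], 0],
])

```text
t: 38.2
eef_pos: [0.439, -0.0883, 0.1696]
eef_rot: [112.9, 90.0, 24.5]
ft_force: [0.3, -0.1, 1.1]
opening: -0.0002
```

```bash
python3 - <<'E'
from h import *
o=jaw("j13");print(o["eef_pos"],o["ft_force"])
t=load("j13");t0=load("top0")
g=[cv2.cvtColor(x["frame"],cv2.COLOR_RGB2GRAY).astype(int) for x in(t,t0)]
for n,(x0,y0,x1,y1) in dict(oil=(325,175,357,215),spray=(175,220,217,258),trigger=(298,285,312,318)).items(): print(n,abs(g[0]-g[1])[y0:y1,x0:x1].mean())
s=load("top0")
P=lambda u,v,z:onplane(t,(u/6+255-.4,v/6+225-.4),z)
a=cv2.resize(t["frame"][225:325,255:385],None,fx=6,fy=6,interpolation=cv2.INTER_CUBIC);cv2.imwrite("pics/v13.png",a[:,:,::-1])
E
```

```text
jaw (0.958, -3.5, 0.25) block (0.949, 2.5, 0.0) bush (0.453, 10.0, 4.0)
mm: bar -7.7 block 5.5 bush 21.9
[ 0.43897371 -0.08827523  0.16959873] [ 0.33062569 -0.07107401  1.06210686]
oil 5.24921875
spray 6.7330827067669174
trigger 5.4935064935064934
```

View pics/v13.png

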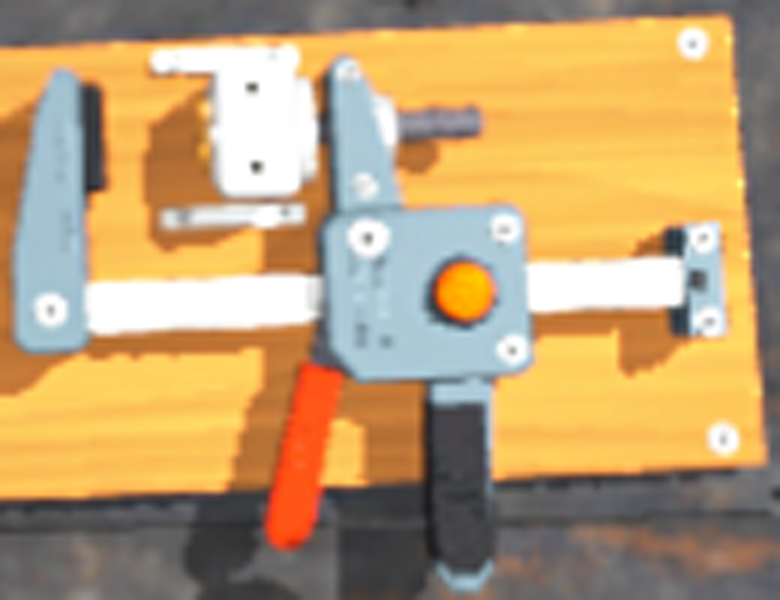

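The last picture shows the jaw fully open at (50,210), the trigger and button sprung back, and the block against the anvil. The flange stands only about 2.3 px (5 mm) off the block, against 13.5 mm before, so it is home. Handing in.

```bash
python3 -c "
from cell import job,observe
print(job.finish_job(),observe()['t'])"
```

```text
the job is handed in; nothing more can be done
the job is handed in; nothing more can be done
```

I pressed the bush home with four squeezes of the trigger, opened the jaw with the release button, and handed the job in at about 38 s of the 58 s allowed. No verdict was reported.

**Pressing:** I stopped squeezing when the trigger went solid. It read 17.3 N on the wrist, roughly 18 N at the trigger's push point, which should give about 36 N at the jaw. The jaw force itself was worked out, not measured.

**Release:** I pressed the button down to its firm stop at 14.6 N, and the jaw sprang fully open.

**Last checks:**
- **Bush:** the flange face stands about 5 mm off the block, down from 13.5 mm. The flange is 4 mm thick, so it is home within the 1–2 mm the camera can resolve.
- **Block:** upright between the guide strips, about 21 mm along the press.
- **Other parts:** the trigger and button are back up, and the oil can and spray can look unmoved.
- **Robot:** clear of everything.

**What disagreed:**
- **Fingertips:** they end about 25–33 mm short of the stated tool point. My first sweep passed over the trigger without touching it, so I worked deeper and by feel after that.
- **Jaw start:** it began about 7 mm closed rather than fully open.
- **Stiffness:** the force at the end rose about 1–2 N per mm instead of the stated 4 N per mm. I judged home from the jaw standing still while the force rose, and from the distance travelled.

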